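# Cock and trip the spring tap hammer on a log section

## Task

Take a tap reading on the strapped-down log: draw the spring hammer back by its black upright handle until the hidden sear catches (you can only feel where), without forcing it hard against the stiff stop just behind the catch, and let go so that the sear alone holds it. Then press the steel release plunger on top of the hammer's grey housing so that the hammer flies back to the log. Never let the hammer snap back out of your hand, and leave the other things on the bench where they are.

Things in the scene. Friction and masses are not known exactly. Their poses are not given: they have to be found in the camera images.
- tester: Tap tester fixed to the bench: base plate (x -90 to 310, y -90 to 220 mm, 12 mm thick), grey housing (146 mm square, round lid, top 86 mm above bench) around the hammer's vertical hinge, barked log (120 mm across, top at 140 mm) along x, cut end at x 70, axis at y 140 mm. Origin on the hinge axis at bench level, x from the hammer into the log, z up. Sear and end stop are hidden inside.
- hammer (a joint): Hammer angle about the hinge axis, rad: 0 = resting on the log, arm along the tester's +y; grows counter-clockwise seen from above as it is drawn back (handle from y 140 mm towards -x). The spring pulls it home with 3 N at the handle at 0, rising evenly to 8 N at 1.0 rad. It catches somewhere between 0.65 and 1.15 rad, different each time, not visible. Let go before that, it snaps home.
- pivot (a point): Point on the hinge axis, 128 mm above bench; axes as the tester's. Up to 0.5 rad before the catch the hammer climbs the sear's ramp, 1 to 4 N more at the handle; then the sear drops in behind it with a dip in the pull. About 0.04 rad (6 mm at the handle) past the catch a stiff end stop begins, about 3 N per mm at the handle. More than 18 N on the handle damages the sear.
- handle: Upright black round handle grip, 20 mm in diameter, 86 to 150 mm above bench, spinning freely on its pin at the end of the arm, 140 mm from the hinge axis. Origin on its axis 128 mm above bench, where to grip or hook it; z up. Under it lies the hammer head, 32 mm thick, top at 90 mm, reaching from 25 mm on the drawing-back side of the handle to 68 mm on the log side.
- release_top (a point): Centre of the top of the round steel release plunger, 30 mm in diameter, on the hinge axis, 108 mm above the bench when up. Pressed straight down it trips the sear; axes as the tester's.
- release (a joint): Travel of the release plunger, m: 0 = up, 0.012 = fully down. Sprung: it takes about 6 to 12 N and trips the sear between 5 and 11 mm down; it rises again by itself. Drawing the hammer back does not move it.
- jar: Specimen jar, 44 mm across, 62 mm tall, loose; origin under its centre. Leave alone.
- dish: Flat clear dish, 90 mm across, 15 mm tall, loose; origin under its centre. Leave alone.
- brush: Brush, 170 mm long, lying on the bench; leave alone.
- wedge: Orange plastic wedge, 70 x 30 x 22 mm, loose; leave alone.
- tape_roll: Cardboard roll, 70 mm across, 22 mm tall, loose; leave alone.
- chisel: Slim hand tool with a wooden handle, 190 mm long, loose; leave alone.
- beaker: White plastic beaker, 64 mm across, 75 mm tall, loose; leave alone.

How it is judged:
On the way, in this order (a step that is already met when the one before it is completed fails the run):
1. the hammer stands drawn back, held by the sear alone: nothing touches the handle (value of joint hammer above 0.55 rad and contact force between anything else and handle below 0.1 N and value of joint release below 0.002 m), for 0.4 s.
2. the pressed release plunger lets the hammer fly (velocity of joint hammer below -4 rad/s and value of joint release above 0.004 m and contact force between anything else and handle below 0.1 N).
At the end, for the whole second after the job is handed in: the hammer is home at rest on the log (within 0.03 rad) after being tripped, and the release plunger is up again (within 2 mm) (value of joint hammer below 0.03 rad and value of joint release below 0.002 m and velocity of joint hammer between -0.1 and 0.1 rad/s); the robot touches nothing.
It fails at once if more than 18 N on the handle (contact force between anything else and handle above 18 N).
It fails at once if the hammer snaps back (faster than 4 rad/s) without the release plunger being pressed (velocity of joint hammer below -4 rad/s and value of joint release below 0.003 m).
It fails at once if a bystander is moved by more than 30 mm (distance of any of jar, dish, brush, wedge, tape_roll, chisel, beaker from where it was at the start of the episode above 0.03 m).
It also fails if it takes over 72 s, if anything falls off the work surface, if the arm or the gripper's body presses on something with over 40 N, if the wrist force passes 120 N, or if a joint passes its speed limit or range.

## Robot

A 6-joint arm with a two-finger parallel gripper is mounted at the origin on the work surface. World frame = base frame: x ahead of the robot, y to its left, z up, the work surface at z = 0. Lengths are in m, angles in rad, forces in N, time in s.
With the tool pointing down it reaches from about 0.275 to 0.825 m from the base axis. Payload 4.9 kg.
Tool frame: the origin (TCP) lies midway between the tips of the shut fingers; the grasp point (between the pads) lies manip.pinch_z behind it (manip.pinch_z is the distance from the TCP to the grasp point, in m); z points along the fingers, y is the line along which they close (so a half turn about z gives the same grasp; the last joint's range is limited). The gripper opens to 85 mm and grips with 20 to 120 N. Pads are 22 mm wide; open, the fingers measure 114 mm over their backs; the gripper's body (76 mm by 85 mm) begins 54 mm behind the grasp point. The pads swing forward as they close: fully open they stand 13 mm farther back than shut.
Start: joints at [1.106, 0.326, -0.193, 1.052, 0, 1.437], TCP at [0.179, 0.52, 0.231] pointing down, gripper open.
Joint ranges: [-2.65, 2.65], [-0.97, 1.79], [-1.3, 1.35], [-1.93, 2.1], [-1.47, 1.37], [-3.14, 3.14]. Speed limits (rad/s): [2.57, 2.57, 3.14, 3.14, 3.14, 3.14].

## Interface

Orientations are given as [roll, pitch, yaw] about the fixed x, y, z axes, in that order (R = Rz(yaw) Ry(pitch) Rx(roll)).
In Python, from bench import status, imaging, manip, models gives the robot as it stands.
- The arm moves only by the tool carry_out, never from a script. Its argument "series" is a list that holds one entry, the list of rows, each a list of 7 numbers: the opening, from -1 (shut) to 1 (fully open), then the shift along the tool's x, y, z in mm, then the turn, a rotation vector about the tool's x, y, z in degrees. In form: [[[fingers, x, y, z, rx, ry, rz], ...]]. A call has 1 to 10 rows; each row is the pose to reach, as a shift and turn from the pose commanded when the call began, along the tool's axes at that moment; what a row does not reach only later rows make up. A row lasts 1/10 s, in which the tool goes at most 50 mm and 8.59 degrees, less where a joint would pass 70% of its speed; a pose out of reach is approached as far as the arm can. A call with a gripper value outside its range is refused whole. The fingers move at their own pace and stop on an object; "grip_force" is the grip in N (left out, the last holds). Time passes only in rows, so rows that repeat a pose let the fingers close. It gives the time, the measured TCP pose, the force, the opening and the grip force at its end, in the units of the state.
- status.state(): the state, without advancing time (a new reading comes with each control period).
- imaging.camera(name): name is "side" or "top"; returns (picture, depth): 384x512x3 uint8, blue, green, red; 384x512 float32, m along the optical axis (not along the pixel's ray), 0 where there is no reading.
- imaging.camera_info(name): a dict with "fx", "fy", "cx", "cy" (pixels), "dist_coeffs" ([k1, k2, p1, p2, k3] as OpenCV has them; the pictures are not rectified), "T" (4x4, takes a point from camera to world coordinates). Camera axes: x right, y down, z forward; pixel columns grow to the right and rows downward; lengths in m; the calibration is good to about 2 mm. A picture is of the moment at which its call begins. camera_info takes no time and is no camera call.
- manip.hand_in(): hands the job in; it is judged then, once.
Trained networks look in the newest picture that a camera, given by its name, has taken for a name from the list of things; names that differ only in an ending like _2 or _b are one class to them, and where a whole thing is asked for, a point or a joint stands for the part that bears it (a point fixed in the world has none). Each returns a list of dicts, best first, with "p" (0 to 1); they miss things now and then, are a little off and sometimes report something else, mostly with a low value. They report only what shows in the picture. A call takes as long as a camera call.
- models.boxes_of(camera, target): "xyz" ([x, y, z] in m, in world coordinates, good to about 4 mm: the middle of the surface that is visible of it).
The state is a dict: "time_s": time; "joints": joint angles; "joint_velocities": joint speeds; "tau": joint torques, N m; "tcp_pos": TCP position; "ee_rot": TCP orientation; "wrist_force": force on the tool from outside, world axes, zero at the start; "ft_torque": the same for the moment, N m; "finger_gap": opening from 0.0 (shut) to 1.0 (fully open); "grasp_force": force on a finger pad.
Only numpy, scipy, OpenCV 4.12 (cv2) and the standard library are available. Lean on these libraries where they do the work, as an engineer would, in place of code of your own. Each camera call takes 0.05 s, during which the arm holds its last target. There are 200 camera calls.

## Working session

There is one attempt and no reset: what is moved stays moved. The work goes in short steps, Python scripts to look and compute and a tool call to move; the robot and the scene stay as the last step left them, time stands still between calls to the robot, and variables do not carry over. Pictures are saved under pics/ and viewed, at most 10 in all, crops included, and the job is handed in when it is done.

Besides the shell and the picture viewer there is one more tool, called by a JSON object that holds its "op" and its "data", one argument or row to a line. carry_out: Moves the arm, as the interface text tells. Its arguments: {"type":"object","properties":{"series":{"type":"array","items":{"type":"array","items":{"type":"array","items":{"type":"number"}}}},"grip_force":{"type":"number"}},"required":["series"]}

```bash
mkdir -p pics; ls; python3 - <<'E'
from bench import status, imaging, manip, models
import cv2,numpy as np
print(status.state(), manip.pinch_z)
for c in("side","top"):
    im,d=imaging.camera(c); cv2.imwrite(f"pics/{c}0.png",im)
    i=imaging.camera_info(c); print(c,i)
    for n in("tester","handle","release_top","hammer","jar","dish","brush","wedge","tape_roll","chisel","beaker"):
        print(n,[(np.round(r["xyz"],3).tolist(),round(r["p"],2)) for r in models.boxes_of(c,n)[:2]])
E
```

```text
pics
{'time_s': 0.0, 'joints': array([ 1.10579426e+00,  3.26964008e-01, -1.93594373e-01,  1.05202202e+00,
        9.69951115e-06,  1.43657357e+00]), 'joint_velocities': array([-0.00025811,  0.00013217,  0.00051781,  0.00054338,  0.00048298,
       -0.00130191]), 'tau': array([ 4.22418889e-04, -4.43398905e+01,  2.62438399e+01,  1.54696440e-02,
       -2.50166413e-04,  9.01775167e-06]), 'tcp_pos': array([0.17835685, 0.51964578, 0.23048692]), 'ee_rot': array([-3.13982592e+00, -2.48357557e-04,  2.81081311e+00]), 'wrist_force': array([-0.09195541,  0.05229449,  0.12984398]), 'ft_torque': array([-0.03222365, -0.00359715, -0.01300351]), 'grasp_force': 0.0, 'finger_gap': 1.0010647938685} 0.0187
side {'fx': 417.9629715284855, 'fy': 417.9629715284855, 'cx': 250.53344369737746, 'cy': 188.6369312598395, 'dist_coeffs': array([0.0397768, 0.       , 0.       , 0.       , 0.       ]), 'T': array([[ 0.68662181, -0.42498355,  0.58986394, -0.08766272],
       [-0.72693293, -0.38915205,  0.56579961, -0.51649334],
       [-0.01090877, -0.81728187, -0.57613482,  0.73601458],
       [ 0.        ,  0.      
[... 735 characters left out ...]
       ,  0.        ,  0.        ,  0.        ]), 'T': array([[ 0.0100424 , -0.99691248,  0.07787586,  0.470079  ],
       [-0.99992199, -0.00943317,  0.00818701,  0.0900693 ],
       [-0.00742712, -0.07795201, -0.99692945,  1.02030737],
       [ 0.        ,  0.        ,  0.        ,  1.        ]])}
tester [([0.688, 0.083, 0.012], 0.97)]
handle []
release_top [([0.582, 0.033, 0.105], 0.4), ([0.408, 0.457, 0.021], 0.3)]
hammer []
jar [([0.432, 0.257, 0.065], 0.76)]
dish [([0.371, 0.008, 0.017], 0.7)]
brush [([0.515, -0.112, 0.015], 0.62)]
wedge [([0.639, -0.139, 0.012], 0.51)]
tape_roll [([0.516, 0.449, 0.021], 0.5)]
chisel [([0.409, 0.455, 0.02], 0.81)]
beaker [([0.634, 0.455, 0.044], 0.84)]
```

View pics/side0.png

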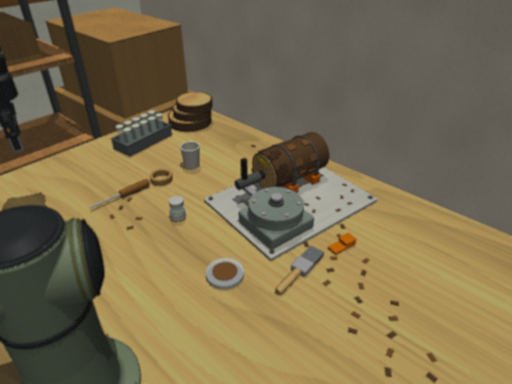

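View pics/top0.png

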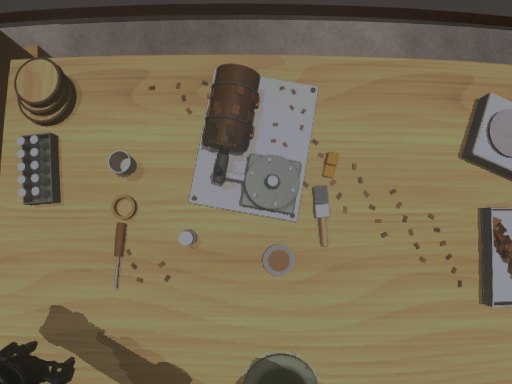

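The side view shows the handle at about (243,168) and the plunger at (281,193). In the top view they are at about (219,172) and (272,182). Next I'll zoom in and use depth.

```bash
cat > h.py <<'E'
import cv2,numpy as np
from bench import status, imaging, manip, models
def ray(c,uv):
    i=imaging.camera_info(c);K=np.array([[i['fx'],0,i['cx']],[0,i['fy'],i['cy']],[0,0,1]])
    p=cv2.undistortPoints(np.array([[uv]],float),K,i['dist_coeffs'])[0,0]
    T=i['T'];return T[:3,3],T[:3,:3]@np.array([p[0],p[1],1])
def at_z(c,uv,z):
    o,d=ray(c,uv);return o+d*(z-o[2])/d[2]
def cloud(c,depth):
    i=imaging.camera_info(c);K=np.array([[i['fx'],0,i['cx']],[0,i['fy'],i['cy']],[0,0,1]])
    v,u=np.mgrid[:384,:512];p=cv2.undistortPoints(np.stack([u.ravel(),v.ravel()],1).astype(float)[:,None],K,i['dist_coeffs'])[:,0]
    P=np.c_[p,np.ones(len(p))]*depth.reshape(-1,1);T=i['T']
    return (P@T[:3,:3].T+T[:3,3]).reshape(384,512,3)
def tri(a,b):
    (o1,d1),(o2,d2)=ray(*a),ray(*b)
    s=np.linalg.lstsq(np.c_[d1,-d2],o2-o1,rcond=None)[0]
    p,q=o1+s[0]*d1,o2+s[1]*d2;return (p+q)/2,np.linalg.norm(p-q)
E
python3 - <<'E'
from h import *
a,da=imaging.camera("top");b,db=imaging.camera("side")
np.savez("d0.npz",a=a,da=da,b=b,db=db)
A=cv2.resize(a[60:225,185:325],None,fx=4,fy=4,interpolation=cv2.INTER_CUBIC)[:600]
B=cv2.resize(b[125:260,200:385],None,fx=4,fy=4,interpolation=cv2.INTER_CUBIC)
cv2.imwrite("pics/ta.png",A);cv2.imwrite("pics/sb.png",B)
P=cloud("top",da)
print(np.round(P[172,210:232]*1000).astype(int).tolist())
m=(P[...,2]>.097)&(P[...,2]<.12)&(abs(P[...,0]-.582)<.04)&(abs(P[...,1]-.033)<.04)
print(m.sum(),P[m].mean(0))
Q=cloud("side",db)
m=(Q[...,2]>.1)&(Q[...,2]<.2)&(abs(Q[...,0]-.598)<.025)&(abs(Q[...,1]-.162)<.025)
print(m.sum(),Q[m].mean(0),Q[m].max(0),Q[m].min(0))
m=(P[...,2]>.138)&(abs(P[...,0]-.598)<.03)&(abs(P[...,1]-.162)<.03)
print(m.sum(),P[m].mean(0),P[m].max(0),P[m].min(0))
E
```

```text
[[613, 202, 11], [613, 199, 11], [613, 197, 11], [606, 188, 67], [604, 184, 79], [594, 175, 149], [594, 172, 148], [594, 170, 149], [594, 167, 151], [594, 165, 148], [595, 163, 143], [596, 161, 133], [600, 161, 106], [603, 160, 89], [603, 157, 84], [604, 155, 80], [606, 153, 68], [606, 151, 65], [606, 148, 68], [606, 145, 64], [606, 142, 65], [606, 140, 66]]
103 [0.58022974 0.03186536 0.10809283]
135 [0.59850217 0.16686976 0.1280994 ] [0.61353746 0.17873025 0.15100353] [0.59044937 0.15974812 0.10072262]
54 [0.60034619 0.16891045 0.14900085] [0.6087253  0.17739201 0.15289263] [0.59156142 0.16011876 0.13872074]
```

View pics/ta.png

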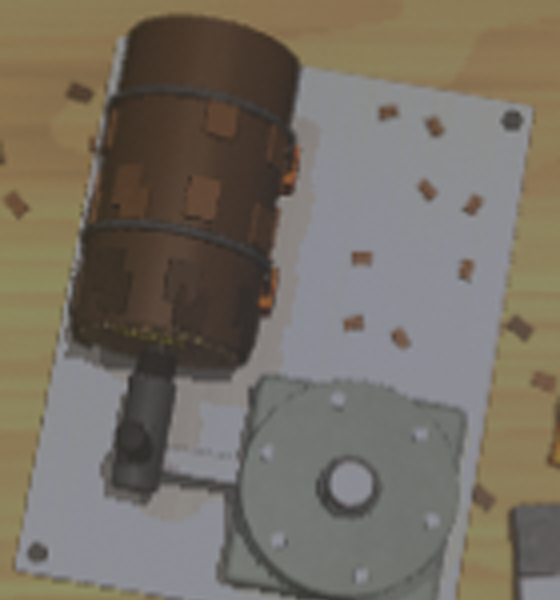

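View pics/sb.png

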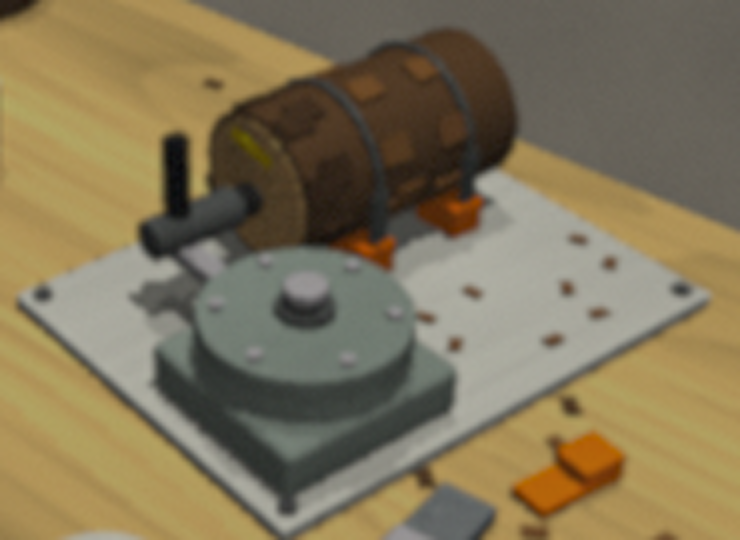

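In the top crop the handle top is at (133,440) and the plunger at (350,482). In the side crop the handle top is at (176,137) and the plunger at (306,284). The log points away from the robot, turned slightly to the right.

```bash
cat >> h.py <<'E'
from scipy.spatial.transform import Rotation as R
PIV=np.array([.580,.032]);TY=-.145   # refined below
def goal(th,off,z,rad=.140,phi=TY):
    """tool pose: th = hammer angle, off = m behind the handle axis along drawing-back dir"""
    a=phi+th; y=np.array([-np.sin(a),np.cos(a)]);x=np.array([np.cos(a),np.sin(a)])
    p=PIV+rad*y-off*x
    return np.array([p[0],p[1],z]), a+np.pi/2
def delta(p,yaw):
    s=status.state();Rc=R.from_euler('xyz',s['ee_rot']);Rt=R.from_euler('xyz',[np.pi,0,yaw])
    return np.round(Rc.inv().apply(p-s['tcp_pos'])*1000,1).tolist(),np.round((Rc.inv()*Rt).as_rotvec(degrees=True),2).tolist()
def force():
    s=status.state();return round(s['time_s'],2),np.round(s['tcp_pos'],4).tolist(),np.round(s['ee_rot'],3).tolist(),np.round(s['wrist_force'],2).tolist(),round(s['finger_gap'],3)
E
python3 - <<'E'
from h import *
f=lambda x,y,x0,y0:((x+.5)/4-.5+x0,(y+.5)/4-.5+y0)
ht,rt=f(133,440,185,60),f(350,482,185,60);hs,rs=f(176,137,200,125),f(306,284,200,125)
H,e=tri(("top",ht),("side",hs));P,e2=tri(("top",rt),("side",rs));print(H,e,P,e2)
d=(H-P)[:2];print(np.linalg.norm(d),np.arctan2(-d[0],d[1]))
for n,z,u,v in(("H",.15,ht,hs),("P",.108,rt,rs)):print(n,at_z("top",u,z),at_z("side",v,z))
# plate corner bolts in top crop -> yaw check
a,b=[at_z("top",f(*q,185,60),.012) for q in((37,552),(512,120))];print(a,b)
# plate edge yaw: long left/right edges
a,b=[at_z("top",f(*q,185,60),.012) for q in((532,105),(460,590))];d=a-b;print("yaw",np.arctan2(d[1],d[0]))
a,b=[at_z("top",f(*q,185,60),.012) for q in((17,570),(200,600))];d=b-a;print("yaw2",np.arctan2(-d[0],d[1])-0, d)
print(goal(0,0,.23),delta(*goal(0,0,.23)))
E
```

```text
[0.59957205 0.16735655 0.15137411] 0.0004125670961596147 [0.57980302 0.0325643  0.10577479] 0.001396148349402839
0.13623422671853638 -0.14562475562255894
H [0.59962581 0.16762011 0.15      ] [0.6013483  0.16883277 0.15      ]
P [0.58003456 0.03220961 0.108     ] [0.57686432 0.03103591 0.108     ]
[0.5399581  0.24645507 0.012     ] [ 0.85823219 -0.09132282  0.012     ]
yaw -0.15306835871497035
yaw2 2.989782824668406 [-0.01979505 -0.12939051  0.        ]
(array([0.60022894, 0.17053083, 0.23      ]), 1.4257963267948965) ([-512.3, -193.8, 1.3], [-0.0, 0.0, 79.36])
```

```bash
sed -i 's/^PIV=.*/PIV=np.array([.5795,.031]);TY=-.15/' h.py
```

{"op": "carry_out", "data": {
  "series": [
    [[0.1,-512,-194,0,0,0,79],[0.1,-512,-194,0,0,0,79],[0.1,-512,-194,0,0,0,79],[0.1,-512,-194,0,0,0,79],[0.1,-512,-194,0,0,0,79],[0.1,-512,-194,0,0,0,79],[0.1,-512,-194,0,0,0,79],[0.1,-512,-194,0,0,0,79],[0.1,-512,-194,0,0,0,79],[0.1,-512,-194,0,0,0,79]]
  ],
  "grip_force": 20
}}

```text
time_s: 2.3
tcp_pos: [0.5647, 0.1992, 0.2314]
ee_rot: [3.141, -0.0, 1.429]
wrist_force: [1.0, 0.4, 0.5]
finger_gap: 0.551
grasp_force: 0.0
```

```bash
python3 -c "
from h import *
print(force(),delta(*goal(0,0,.21)))"
```

```text
(2.3, [0.5647, 0.1992, 0.2314], [3.141, -0.0, 1.429], [0.98, 0.37, 0.48], 0.551) ([-24.4, 39.5, 21.4], [0.02, -0.02, 0.45])
```

{"op": "carry_out", "data": {
  "series": [
    [[0.1,0,0,0,0,0,0],[0.1,0,0,0,0,0,0],[0.1,0,0,0,0,0,0]]
  ]
}}

```text
time_s: 2.6
tcp_pos: [0.5624, 0.2013, 0.2311]
ee_rot: [-3.141, 0.0, 1.433]
wrist_force: [0.1, 0.0, 0.1]
finger_gap: 0.548
grasp_force: 0.0
```

```bash
python3 -c "
from h import *
print(force(),delta(*goal(0,0,.19)))"
```

```text
(2.6, [0.5624, 0.2013, 0.2311], [-3.141, 0.0, 1.433], [0.12, 0.05, 0.11], 0.548) ([-26.3, 42.1, 41.0], [-0.06, 0.0, 0.69])
```

{"op": "carry_out", "data": {
  "series": [
    [[0.1,-26,42,40,0,0,0.7],[0.1,-26,42,40,0,0,0.7],[0.1,-26,42,40,0,0,0.7],[0.1,-26,42,40,0,0,0.7],[0.1,-26,42,40,0,0,0.7]]
  ]
}}

```text
time_s: 3.1
tcp_pos: [0.6008, 0.1705, 0.1925]
ee_rot: [3.141, -0.001, 1.422]
wrist_force: [0.2, 0.3, -0.0]
finger_gap: 0.548
grasp_force: 0.0
```

```bash
python3 -c "
from h import *
print(force(),delta(*goal(0,0,.108)))
b,_=imaging.camera('side');a,_=imaging.camera('top')
z=lambda q:cv2.resize(q,None,fx=4,fy=4,interpolation=cv2.INTER_CUBIC)
cv2.imwrite('pics/c1.png',np.hstack([z(b[100:220,200:300]),z(a[110:230,180:280])]))"
```

```text
(3.1, [0.6008, 0.1705, 0.1925], [3.141, -0.001, 1.422], [0.23, 0.26, -0.02], 0.548) ([-1.2, -0.3, 84.5], [0.05, -0.04, 0.04])
```

View pics/c1.png

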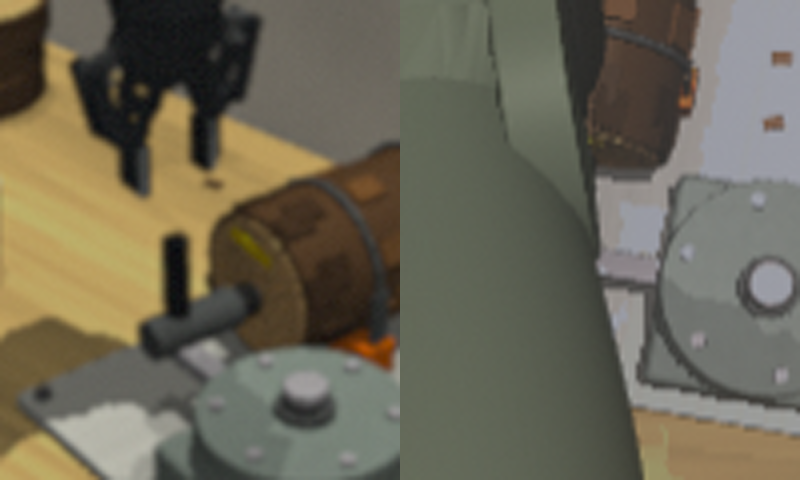

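The fingers, at crop (135,180) and (205,155), straddle the handle top at (176,240). I'll descend now.

{"op": "carry_out", "data": {
  "series": [
    [[0.1,-1,0,20,0,0,0],[0.1,-1,0,40,0,0,0],[0.1,-1,0,55,0,0,0],[0.1,-1,0,70,0,0,0],[0.1,-1,0,84,0,0,0],[0.1,-1,0,84,0,0,0],[0.1,-1,0,84,0,0,0]]
  ]
}}

```text
time_s: 3.9
tcp_pos: [0.6011, 0.1685, 0.1076]
ee_rot: [3.142, -0.0, 1.42]
wrist_force: [0.5, 1.2, 1.6]
finger_gap: 0.551
grasp_force: 0.0
```

```bash
python3 -c "
from h import *
print(force())
for t,o in((0,.012),(.05,.013),(.1,.013),(.2,.013),(.3,.013)):print(t,delta(*goal(t,o,.108)))"
```

```text
(3.9, [0.6011, 0.1685, 0.1076], [3.142, -0.0, 1.42], [0.5, 1.22, 1.62], 0.551)
0 ([0.8, -12.9, -0.4], [0.0, -0.0, -0.04])
0.05 ([0.0, -20.8, -0.4], [0.0, -0.0, -2.9])
0.1 ([-1.2, -27.8, -0.4], [0.0, -0.0, -5.77])
0.2 ([-4.5, -41.4, -0.4], [0.0, -0.0, -11.5])
0.3 ([-9.3, -54.6, -0.4], [0.0, -0.0, -17.23])
```

{"op": "carry_out", "data": {
  "series": [
    [[0.1,1,-5,0,0,0,0],[0.1,1,-9,0,0,0,0],[0.1,1,-9,0,0,0,0],[0.1,1,-9,0,0,0,0]]
  ]
}}

```text
time_s: 4.3
tcp_pos: [0.5925, 0.1707, 0.1078]
ee_rot: [3.141, -0.0, 1.42]
wrist_force: [-0.1, 0.2, 0.7]
finger_gap: 0.552
grasp_force: 0.0
```

{"op": "carry_out", "data": {
  "series": [
    [[0.1,0,-2,0,0,0,0],[0.1,0,-4,0,0,0,0],[0.1,0,-6,0,0,0,0],[0.1,0,-8,0,0,0,0],[0.1,0,-8,0,0,0,0],[0.1,0,-8,0,0,0,0]]
  ]
}}

```text
time_s: 4.9
tcp_pos: [0.5848, 0.1718, 0.1075]
ee_rot: [3.141, -0.0, 1.42]
wrist_force: [2.6, -0.4, -0.1]
finger_gap: 0.549
grasp_force: 1.5
```

```bash
python3 -c "
from h import *
print(force())
for t in(.05,.1,.2,.3):print(t,delta(*goal(t,.0135,.108)))"
```

```text
(4.9, [0.5848, 0.1718, 0.1075], [3.141, -0.0, 1.42], [2.64, -0.36, -0.06], 0.549)
0.05 ([-0.9, -4.7, -0.5], [0.04, -0.01, -2.92])
0.1 ([-2.1, -11.6, -0.5], [0.04, -0.01, -5.79])
0.2 ([-5.5, -25.3, -0.5], [0.04, -0.01, -11.52])
0.3 ([-10.3, -38.5, -0.5], [0.05, -0.0, -17.25])
```

```bash
python3 -c "
from h import *
for t in np.arange(.05,.51,.05):
  d=delta(*goal(t,.0158,.108));print([0.1,*np.round(d[0][:2]),0,0,0,round(d[1][2],1)])"
```

```text
[0.1, np.float64(-1.0), np.float64(-7.0), 0, 0, 0, -2.9]
[0.1, np.float64(-2.0), np.float64(-14.0), 0, 0, 0, -5.8]
[0.1, np.float64(-4.0), np.float64(-21.0), 0, 0, 0, -8.7]
[0.1, np.float64(-6.0), np.float64(-28.0), 0, 0, 0, -11.5]
[0.1, np.float64(-8.0), np.float64(-34.0), 0, 0, 0, -14.4]
[0.1, np.float64(-11.0), np.float64(-41.0), 0, 0, 0, -17.2]
[0.1, np.float64(-14.0), np.float64(-47.0), 0, 0, 0, -20.1]
[0.1, np.float64(-17.0), np.float64(-53.0), 0, 0, 0, -23.0]
[0.1, np.float64(-21.0), np.float64(-59.0), 0, 0, 0, -25.8]
[0.1, np.float64(-25.0), np.float64(-65.0), 0, 0, 0, -28.7]
```

{"op": "carry_out", "data": {
  "series": [
    [[0.1,-1,-7,0,0,0,-2.9],[0.1,-2,-14,0,0,0,-5.8],[0.1,-4,-21,0,0,0,-8.7],[0.1,-6,-28,0,0,0,-11.5],[0.1,-8,-34,0,0,0,-14.4],[0.1,-11,-41,0,0,0,-17.2],[0.1,-14,-47,0,0,0,-20.1],[0.1,-17,-53,0,0,0,-23],[0.1,-21,-59,0,0,0,-25.8],[0.1,-21,-59,0,0,0,-25.8]]
  ]
}}

```text
time_s: 5.9
tcp_pos: [0.5233, 0.1603, 0.1076]
ee_rot: [3.14, -0.001, 1.87]
wrist_force: [4.9, 2.3, -2.9]
finger_gap: 0.55
grasp_force: 2.7
```

```bash
cat >> h.py <<'E'
def est():
    s=status.state();a=s['ee_rot'][2]-np.pi/2
    x=np.array([np.cos(a),np.sin(a)]);y=np.array([-x[1],x[0]])
    q=s['tcp_pos'][:2]+.0158*x-PIV
    print(force()); print("theta %.3f rad %.4f tang %.2f radial %.2f pad %.2f"%(np.arctan2(-q[0],q[1])-TY,np.linalg.norm(q),s['wrist_force'][:2]@x,s['wrist_force'][:2]@y,s['grasp_force']))
    return np.arctan2(-q[0],q[1])-TY
E
python3 -c "
from h import *
t0=est()
for t in t0+np.arange(.03,.35,.03):
  d=delta(*goal(t,.0158,.108));print(round(t,2),d[0],round(d[1][2],1))"
```

```text
(5.9, [0.5233, 0.1603, 0.1076], [3.14, -0.001, 1.87], [4.85, 2.28, -2.94], 0.55)
theta 0.448 rad 0.1401 tang 5.31 radial 0.74 pad 2.69
0.48 [-0.6, -4.2, -0.4] -1.6
0.51 [-1.3, -8.4, -0.4] -3.3
0.54 [-2.0, -12.5, -0.4] -5.1
0.57 [-2.9, -16.7, -0.4] -6.8
0.6 [-4.0, -20.8, -0.4] -8.5
0.63 [-5.1, -24.8, -0.4] -10.2
0.66 [-6.4, -28.8, -0.4] -11.9
0.69 [-7.8, -32.8, -0.4] -13.7
0.72 [-9.3, -36.8, -0.4] -15.4
0.75 [-10.9, -40.7, -0.4] -17.1
0.78 [-12.7, -44.5, -0.4] -18.8
```

{"op": "carry_out", "data": {
  "series": [
    [[0.1,-1,-6,0,0,0,-2.5],[0.1,-2,-12.5,0,0,0,-5.1],[0.1,-4,-20.8,0,0,0,-8.5],[0.1,-4,-20.8,0,0,0,-8.5]]
  ]
}}

```text
time_s: 6.3
tcp_pos: [0.5051, 0.1504, 0.1077]
ee_rot: [3.139, -0.0, 2.018]
wrist_force: [6.6, 2.2, -3.1]
finger_gap: 0.549
grasp_force: 3.1
```

{"op": "carry_out", "data": {
  "series": [
    [[0.1,-0.5,-4.2,0,0,0,-1.7],[0.1,-0.5,-4.2,0,0,0,-1.7]]
  ]
}}

```text
time_s: 6.5
tcp_pos: [0.5021, 0.1484, 0.1076]
ee_rot: [3.139, -0.0, 2.047]
wrist_force: [5.4, 3.0, -2.7]
finger_gap: 0.547
grasp_force: 3.1
```

```bash
python3 -c "
from h import *
est()"
```

```text
(6.5, [0.5021, 0.1484, 0.1076], [3.139, -0.0, 2.047], [5.42, 2.96, -2.71], 0.547)
theta 0.620 rad 0.1398 tang 6.17 radial 0.15 pad 3.14
```

{"op": "carry_out", "data": {
  "series": [
    [[0.1,-0.5,-4.2,0,0,0,-1.7],[0.1,-0.5,-4.2,0,0,0,-1.7],[0.1,-0.5,-4.2,0,0,0,-1.7]]
  ]
}}

```text
time_s: 6.8
tcp_pos: [0.4988, 0.1461, 0.1076]
ee_rot: [3.139, -0.0, 2.076]
wrist_force: [5.5, 4.1, -2.1]
finger_gap: 0.552
grasp_force: 3.2
```

```bash
python3 -c "
from h import *
est()"
```

```text
(6.8, [0.4988, 0.1461, 0.1076], [3.139, -0.0, 2.076], [5.47, 4.14, -2.05], 0.552)
theta 0.649 rad 0.1398 tang 6.79 radial 0.97 pad 3.22
```

{"op": "carry_out", "data": {
  "series": [
    [[0.1,-0.5,-4.2,0,0,0,-1.7],[0.1,-0.5,-4.2,0,0,0,-1.7],[0.1,-0.5,-4.2,0,0,0,-1.7]]
  ]
}}

```text
time_s: 7.1
tcp_pos: [0.4956, 0.1438, 0.1076]
ee_rot: [3.138, -0.0, 2.106]
wrist_force: [6.1, 2.8, -2.9]
finger_gap: 0.549
grasp_force: 3.5
```

```bash
python3 -c "
from h import *
est()"
```

```text
(7.1, [0.4956, 0.1438, 0.1076], [3.138, -0.0, 2.106], [6.1, 2.83, -2.92], 0.549)
theta 0.677 rad 0.1398 tang 6.69 radial -0.68 pad 3.48
```

{"op": "carry_out", "data": {
  "series": [
    [[0.1,-0.5,-4.2,0,0,0,-1.7],[0.1,-0.5,-4.2,0,0,0,-1.7],[0.1,-0.5,-4.2,0,0,0,-1.7]]
  ]
}}

```text
time_s: 7.4
tcp_pos: [0.4924, 0.1413, 0.1076]
ee_rot: [3.138, -0.0, 2.136]
wrist_force: [6.1, 3.3, -2.8]
finger_gap: 0.548
grasp_force: 3.7
```

```bash
python3 -c "
from h import *
est()"
```

```text
(7.4, [0.4924, 0.1413, 0.1076], [3.138, -0.0, 2.136], [6.11, 3.32, -2.81], 0.548)
theta 0.706 rad 0.1398 tang 6.94 radial -0.46 pad 3.69
```

{"op": "carry_out", "data": {
  "series": [
    [[0.1,-0.5,-4.2,0,0,0,-1.7],[0.1,-0.5,-4.2,0,0,0,-1.7],[0.1,-0.5,-4.2,0,0,0,-1.7]]
  ]
}}

```text
time_s: 7.7
tcp_pos: [0.4891, 0.1387, 0.1077]
ee_rot: [3.138, -0.0, 2.165]
wrist_force: [5.6, 4.0, -3.5]
finger_gap: 0.553
grasp_force: 3.8
```

```bash
python3 -c "
from h import *
est()"
```

```text
(7.7, [0.4891, 0.1387, 0.1077], [3.138, -0.0, 2.165], [5.57, 4.05, -3.48], 0.553)
theta 0.736 rad 0.1399 tang 6.88 radial 0.23 pad 3.76
```

{"op": "carry_out", "data": {
  "series": [
    [[0.1,-0.5,-4.2,0,0,0,-1.7],[0.1,-0.5,-4.2,0,0,0,-1.7],[0.1,-0.5,-4.2,0,0,0,-1.7]]
  ]
}}

```text
time_s: 8.0
tcp_pos: [0.486, 0.1361, 0.1077]
ee_rot: [3.137, -0.0, 2.195]
wrist_force: [6.8, 3.9, -4.2]
finger_gap: 0.552
grasp_force: 4.1
```

```bash
python3 -c "
from h import *
est()"
```

```text
(8.0, [0.486, 0.1361, 0.1077], [3.137, -0.0, 2.195], [6.81, 3.93, -4.21], 0.552)
theta 0.764 rad 0.1399 tang 7.82 radial -0.80 pad 4.09
```

{"op": "carry_out", "data": {
  "series": [
    [[0.1,-0.5,-4.2,0,0,0,-1.7],[0.1,-0.5,-4.2,0,0,0,-1.7],[0.1,-0.5,-4.2,0,0,0,-1.7]]
  ]
}}

```text
time_s: 8.3
tcp_pos: [0.4827, 0.1332, 0.1076]
ee_rot: [3.138, -0.0, 2.225]
wrist_force: [6.5, 3.9, -3.3]
finger_gap: 0.55
grasp_force: 3.8
```

```bash
python3 -c "
from h import *
est()"
```

```text
(8.3, [0.4827, 0.1332, 0.1076], [3.138, -0.0, 2.225], [6.46, 3.87, -3.26], 0.55)
theta 0.796 rad 0.1400 tang 7.48 radial -0.85 pad 3.80
```

{"op": "carry_out", "data": {
  "series": [
    [[0.1,0.2,2,0,0,0,0.8],[0.1,0.4,4,0,0,0,1.6],[0.1,0.6,6,0,0,0,2.4],[0.1,0.6,6,0,0,0,2.4]]
  ]
}}

```text
time_s: 8.7
tcp_pos: [0.4874, 0.1375, 0.1077]
ee_rot: [3.138, -0.0, 2.183]
wrist_force: [7.0, 4.4, -2.8]
finger_gap: 0.551
grasp_force: 4.1
```

```bash
python3 -c "
from h import *
est()"
```

```text
(8.7, [0.4874, 0.1375, 0.1077], [3.138, -0.0, 2.183], [7.01, 4.38, -2.76], 0.551)
theta 0.751 rad 0.1401 tang 8.25 radial -0.44 pad 4.08
```

{"op": "carry_out", "data": {
  "series": [
    [[0.1,-0.3,-3,0,0,0,-1.2],[0.1,-0.6,-6,0,0,0,-2.4],[0.1,-1.0,-9.5,0,0,0,-3.9],[0.1,-1.0,-9.5,0,0,0,-3.9]]
  ]
}}

```text
time_s: 9.1
tcp_pos: [0.48, 0.1311, 0.1076]
ee_rot: [3.137, -0.0, 2.251]
wrist_force: [6.7, 4.2, -4.3]
finger_gap: 0.557
grasp_force: 3.9
```

```bash
python3 -c "
from h import *
est()"
```

```text
(9.1, [0.48, 0.1311, 0.1076], [3.137, -0.0, 2.251], [6.74, 4.24, -4.3], 0.557)
theta 0.821 rad 0.1404 tang 7.90 radial -0.95 pad 3.90
```

{"op": "carry_out", "data": {
  "series": [
    [[0.1,-0.6,-4.2,0,0,0,-1.7],[0.1,-0.6,-4.2,0,0,0,-1.7],[0.1,-0.6,-4.2,0,0,0,-1.7]]
  ]
}}

```text
time_s: 9.4
tcp_pos: [0.4767, 0.1278, 0.1076]
ee_rot: [3.138, -0.001, 2.281]
wrist_force: [5.4, 4.0, -3.1]
finger_gap: 0.548
grasp_force: 3.5
```

```bash
python3 -c "
from h import *
est()"
```

```text
(9.4, [0.4767, 0.1278, 0.1076], [3.138, -0.001, 2.281], [5.44, 4.01, -3.07], 0.548)
theta 0.853 rad 0.1405 tang 6.74 radial -0.51 pad 3.46
```

{"op": "carry_out", "data": {
  "series": [
    [[0.1,0.2,2,0,0,0,0.8],[0.1,0.4,4,0,0,0,1.6],[0.1,0.6,6,0,0,0,2.4],[0.1,0.6,6,0,0,0,2.4]]
  ]
}}

```text
time_s: 9.8
tcp_pos: [0.4813, 0.1326, 0.1077]
ee_rot: [3.137, -0.001, 2.239]
wrist_force: [6.8, 4.8, -3.4]
finger_gap: 0.552
grasp_force: 4.2
```

```bash
python3 -c "
from h import *
est()"
```

```text
(9.8, [0.4813, 0.1326, 0.1077], [3.137, -0.001, 2.239], [6.83, 4.77, -3.41], 0.552)
theta 0.806 rad 0.1406 tang 8.31 radial -0.49 pad 4.15
```

{"op": "carry_out", "data": {
  "series": [
    [[0.1,-0.3,-3,0,0,0,-1.2],[0.1,-0.6,-6,0,0,0,-2.4],[0.1,-1.0,-8.5,0,0,0,-3.4],[0.1,-1.0,-8.5,0,0,0,-3.4]]
  ]
}}

```text
time_s: 10.2
tcp_pos: [0.475, 0.1262, 0.1076]
ee_rot: [3.138, -0.0, 2.298]
wrist_force: [6.0, 4.7, -2.9]
finger_gap: 0.553
grasp_force: 3.6
```

```bash
python3 -c "
from h import *
est()"
```

```text
(10.2, [0.475, 0.1262, 0.1076], [3.138, -0.0, 2.298], [5.97, 4.71, -2.88], 0.553)
theta 0.870 rad 0.1407 tang 7.59 radial -0.45 pad 3.64
```

{"op": "carry_out", "data": {
  "series": [
    [[0.1,-0.6,-2.8,0,0,0,-1.2],[0.1,-0.6,-2.8,0,0,0,-1.2],[0.1,-0.6,-2.8,0,0,0,-1.2]]
  ]
}}

```text
time_s: 10.5
tcp_pos: [0.4731, 0.1241, 0.1076]
ee_rot: [3.138, -0.001, 2.319]
wrist_force: [5.3, 5.5, -2.0]
finger_gap: 0.549
grasp_force: 3.6
```

```bash
python3 -c "
from h import *
est()"
```

```text
(10.5, [0.4731, 0.1241, 0.1076], [3.138, -0.001, 2.319], [5.34, 5.53, -2.02], 0.549)
theta 0.890 rad 0.1407 tang 7.68 radial 0.41 pad 3.64
```

{"op": "carry_out", "data": {
  "series": [
    [[0.1,-0.6,-2.8,0,0,0,-1.2],[0.1,-0.6,-2.8,0,0,0,-1.2],[0.1,-0.6,-2.8,0,0,0,-1.2]]
  ]
}}

```text
time_s: 10.8
tcp_pos: [0.4712, 0.1218, 0.1076]
ee_rot: [3.138, -0.001, 2.34]
wrist_force: [4.9, 4.4, -1.4]
finger_gap: 0.545
grasp_force: 3.5
```

```bash
python3 -c "
from h import *
est()"
```

```text
(10.8, [0.4712, 0.1218, 0.1076], [3.138, -0.001, 2.34], [4.86, 4.37, -1.37], 0.545)
theta 0.911 rad 0.1406 tang 6.53 radial -0.24 pad 3.47
```

{"op": "carry_out", "data": {
  "series": [
    [[0.1,0.2,2,0,0,0,0.8],[0.1,0.4,4,0,0,0,1.6],[0.1,0.6,6,0,0,0,2.4],[0.1,0.6,6,0,0,0,2.4]]
  ]
}}

```text
time_s: 11.2
tcp_pos: [0.4754, 0.1266, 0.1076]
ee_rot: [3.138, -0.001, 2.298]
wrist_force: [5.4, 5.7, -3.1]
finger_gap: 0.549
grasp_force: 4.0
```

```bash
python3 -c "
from h import *
est()"
```

```text
(11.2, [0.4754, 0.1266, 0.1076], [3.138, -0.001, 2.298], [5.36, 5.66, -3.07], 0.549)
theta 0.866 rad 0.1406 tang 7.77 radial 0.66 pad 3.96
```

{"op": "carry_out", "data": {
  "series": [
    [[0.1,-0.3,-3,0,0,0,-1.2],[0.1,-0.6,-6,0,0,0,-2.4],[0.1,-1.1,-9.5,0,0,0,-3.8],[0.1,-1.1,-9.5,0,0,0,-3.8],[0.1,-1.1,-9.5,0,0,0,-3.8]]
  ]
}}

```text
time_s: 11.7
tcp_pos: [0.4686, 0.1188, 0.1076]
ee_rot: [3.139, -0.001, 2.364]
wrist_force: [4.2, 3.2, -1.5]
finger_gap: 0.547
grasp_force: 2.8
```

```bash
python3 -c "
from h import *
est()"
```

```text
(11.7, [0.4686, 0.1188, 0.1076], [3.139, -0.001, 2.364], [4.15, 3.15, -1.52], 0.547)
theta 0.939 rad 0.1407 tang 5.16 radial -0.75 pad 2.79
```

{"op": "carry_out", "data": {
  "series": [
    [[0.1,0.2,2,0,0,0,0.8],[0.1,0.4,4,0,0,0,1.6],[0.1,0.6,6,0,0,0,2.4],[0.1,0.6,6,0,0,0,2.4]]
  ]
}}

```text
time_s: 12.1
tcp_pos: [0.4729, 0.124, 0.1076]
ee_rot: [3.138, -0.001, 2.323]
wrist_force: [4.8, 4.9, -2.6]
finger_gap: 0.552
grasp_force: 3.8
```

```bash
python3 -c "
from h import *
est()"
```

```text
(12.1, [0.4729, 0.124, 0.1076], [3.138, -0.001, 2.323], [4.76, 4.89, -2.57], 0.552)
theta 0.892 rad 0.1408 tang 6.81 radial 0.32 pad 3.77
```

{"op": "carry_out", "data": {
  "series": [
    [[0.1,-0.3,-3,0,0,0,-1.2],[0.1,-0.6,-6,0,0,0,-2.4],[0.1,-1.1,-8.5,0,0,0,-3.5],[0.1,-1.1,-8.5,0,0,0,-3.5],[0.1,-1.1,-8.5,0,0,0,-3.5]]
  ]
}}

```text
time_s: 12.6
tcp_pos: [0.4671, 0.1171, 0.1076]
ee_rot: [3.138, -0.001, 2.384]
wrist_force: [4.5, 4.0, -0.9]
finger_gap: 0.544
grasp_force: 3.2
```

```bash
python3 -c "
from h import *
est()"
```

```text
(12.6, [0.4671, 0.1171, 0.1076], [3.138, -0.001, 2.384], [4.51, 4.01, -0.95], 0.544)
theta 0.955 rad 0.1408 tang 6.01 radial -0.52 pad 3.22
```

{"op": "carry_out", "data": {
  "series": [
    [[0.1,-0.4,-2.2,0,0,0,-0.9],[0.1,-0.4,-2.2,0,0,0,-0.9],[0.1,-0.4,-2.2,0,0,0,-0.9]]
  ]
}}

```text
time_s: 12.9
tcp_pos: [0.4657, 0.1154, 0.1076]
ee_rot: [3.138, -0.001, 2.399]
wrist_force: [5.2, 5.4, -0.7]
finger_gap: 0.55
grasp_force: 3.2
```

```bash
python3 -c "
from h import *
est()"
```

```text
(12.9, [0.4657, 0.1154, 0.1076], [3.138, -0.001, 2.399], [5.25, 5.43, -0.72], 0.55)
theta 0.971 rad 0.1409 tang 7.55 radial -0.20 pad 3.23
```

{"op": "carry_out", "data": {
  "series": [
    [[0.1,0.2,2,0,0,0,0.8],[0.1,0.4,4,0,0,0,1.6],[0.1,0.6,6,0,0,0,2.4],[0.1,0.6,6,0,0,0,2.4]]
  ]
}}

```text
time_s: 13.3
tcp_pos: [0.4694, 0.1202, 0.1074]
ee_rot: [3.138, -0.001, 2.358]
wrist_force: [5.3, 5.7, -3.0]
finger_gap: 0.552
grasp_force: 4.2
```

```bash
python3 -c "
from h import *
est()"
```

```text
(13.3, [0.4694, 0.1202, 0.1074], [3.138, -0.001, 2.358], [5.3, 5.7, -3.02], 0.552)
theta 0.928 rad 0.1409 tang 7.78 radial 0.27 pad 4.16
```

{"op": "carry_out", "data": {
  "series": [
    [[0.1,-0.3,-3,0,0,0,-1.2],[0.1,-0.7,-6,0,0,0,-2.4],[0.1,-1.3,-9.5,0,0,0,-3.9],[0.1,-1.3,-9.5,0,0,0,-3.9],[0.1,-1.3,-9.5,0,0,0,-3.9]]
  ]
}}

```text
time_s: 13.8
tcp_pos: [0.463, 0.1119, 0.1074]
ee_rot: [3.14, -0.0, 2.426]
wrist_force: [3.7, 3.9, -1.0]
finger_gap: 0.549
grasp_force: 2.7
```

```bash
python3 -c "
from h import *
est()"
```

```text
(13.8, [0.463, 0.1119, 0.1074], [3.14, -0.0, 2.426], [3.71, 3.85, -0.96], 0.549)
theta 1.002 rad 0.1409 tang 5.34 radial -0.27 pad 2.72
```

{"op": "carry_out", "data": {
  "series": [
    [[0.1,-0.4,-2.8,0,0,0,-1.2],[0.1,-0.4,-2.8,0,0,0,-1.2],[0.1,-0.4,-2.8,0,0,0,-1.2],[0.1,-0.4,-2.8,0,0,0,-1.2]]
  ]
}}

```text
time_s: 14.2
tcp_pos: [0.462, 0.1102, 0.1074]
ee_rot: [3.138, -0.001, 2.447]
wrist_force: [5.3, 6.4, -1.9]
finger_gap: 0.55
grasp_force: 4.1
```

```bash
python3 -c "
from h import *
est()"
```

```text
(14.2, [0.462, 0.1102, 0.1074], [3.138, -0.001, 2.447], [5.3, 6.36, -1.89], 0.55)
theta 1.016 rad 0.1409 tang 8.28 radial -0.01 pad 4.06
```

{"op": "carry_out", "data": {
  "series": [
    [[0.1,0.2,2,0,0,0,0.8],[0.1,0.4,4,0,0,0,1.6],[0.1,0.6,6,0,0,0,2.4],[0.1,0.6,6,0,0,0,2.4]]
  ]
}}

```text
time_s: 14.6
tcp_pos: [0.4639, 0.1137, 0.1071]
ee_rot: [-3.14, -0.0, 2.405]
wrist_force: [1.6, 0.6, 1.0]
finger_gap: 0.552
grasp_force: 0.9
```

```bash
python3 -c "
from h import *
est()"
```

```text
(14.6, [0.4639, 0.1137, 0.1071], [-3.14, -0.0, 2.405], [1.58, 0.56, 0.98], 0.552)
theta 0.989 rad 0.1412 tang 1.48 radial -0.80 pad 0.88
```

The force fell to about 1 N on easing back, so the sear has it. I'll ease off further, slowly.

{"op": "carry_out", "data": {
  "series": [
    [[0.1,0,2,0,0,0,0],[0.1,0,4,0,0,0,0],[0.1,0,6,0,0,0,0],[0.1,0,6,0,0,0,0]]
  ]
}}

```text
time_s: 15.0
tcp_pos: [0.4682, 0.1183, 0.1071]
ee_rot: [-3.141, -0.0, 2.406]
wrist_force: [-0.2, -0.4, -0.1]
finger_gap: 0.549
grasp_force: 0.0
```

```bash
python3 -c "
from h import *
est()"
```

```text
(15.0, [0.4682, 0.1183, 0.1071], [-3.141, -0.0, 2.406], [-0.17, -0.43, -0.11], 0.549)
theta 0.944 rad 0.1412 tang -0.43 radial -0.16 pad 0.00
```

{"op": "carry_out", "data": {
  "series": [
    [[0.1,0,4,0,0,0,0],[0.1,0,8,0,0,0,0],[0.1,0,9,0,0,0,0],[0.1,0,9,0,0,0,0],[0.1,0,9,-30,0,0,0],[0.1,0,9,-60,0,0,0],[0.1,0,9,-95,0,0,0],[0.1,0,9,-95,0,0,0],[0.1,0,9,-95,0,0,0]]
  ]
}}

```text
time_s: 15.9
tcp_pos: [0.4748, 0.1249, 0.2029]
ee_rot: [3.14, 0.001, 2.406]
wrist_force: [-0.0, 0.3, -0.5]
finger_gap: 0.549
grasp_force: 0.0
```

```bash
python3 -c "
from h import *
print(force());b,_=imaging.camera('side')
cv2.imwrite('pics/c2.png',cv2.resize(b[80:280,150:350],None,fx=2.5,fy=2.5))
s=status.state();yaw=s['ee_rot'][2]
print(delta(np.array([.579,.0315,.18]),yaw))"
```

```text
(15.9, [0.4748, 0.1249, 0.2029], [3.14, 0.001, 2.406], [-0.04, 0.26, -0.53], 0.549)
([-140.5, 1.2, 21.9], [-0.01, -0.01, 0.0])
```

View pics/c2.png

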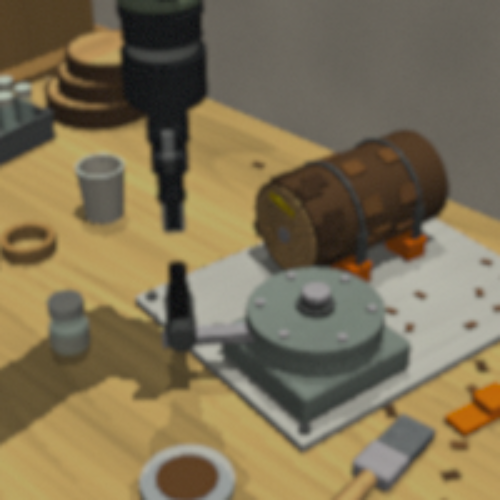

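The picture shows the hammer held back at (178,300) with the fingers clear above it. I'll shut the gripper and go over the plunger.

{"op": "carry_out", "data": {
  "series": [
    [[-1,-50,0,0,0,0,0],[-1,-95,0,0,0,0,0],[-1,-140,1,10,0,0,0],[-1,-140,1,40,0,0,0],[-1,-140,1,70,0,0,0],[-1,-140,1,80,0,0,0],[-1,-140,1,80,0,0,0],[-1,-140,1,80,0,0,0]]
  ]
}}

```text
time_s: 16.75
tcp_pos: [0.5789, 0.032, 0.1227]
ee_rot: [-3.142, -0.0, 2.406]
wrist_force: [-0.3, 0.6, 0.3]
finger_gap: 0.002
grasp_force: 0.0
```

```bash
python3 -c "
from h import *
print(force());s=status.state()
print(delta(np.array([.579,.0315,.108]),s['ee_rot'][2]))"
```

```text
(16.75, [0.5789, 0.032, 0.1227], [-3.142, -0.0, 2.406], [-0.28, 0.64, 0.29], 0.002)
([-0.4, -0.2, 14.7], [-0.0, -0.0, 0.0])
```

{"op": "carry_out", "data": {
  "series": [
    [[-1,0,0,10,0,0,0],[-1,0,0,15,0,0,0],[-1,0,0,18,0,0,0],[-1,0,0,21,0,0,0],[-1,0,0,24,0,0,0],[-1,0,0,25.5,0,0,0],[-1,0,0,25.5,0,0,0],[-1,0,0,25.5,0,0,0]]
  ]
}}

```text
time_s: 17.55
tcp_pos: [0.5794, 0.0319, 0.0981]
ee_rot: [3.14, 0.001, 2.406]
wrist_force: [-2.3, -0.0, 9.3]
finger_gap: -0.004
grasp_force: 4.5
```

```bash
python3 -c "
from h import *
print(force());imaging.camera('side')
print([(r['xyz'],r['p']) for r in models.boxes_of('side','handle')],[(r['xyz'],r['p']) for r in models.boxes_of('side','hammer')])"
```

```text
(17.55, [0.5794, 0.0319, 0.0981], [3.14, 0.001, 2.406], [-2.34, -0.04, 9.33], -0.004)
[([0.6325, 0.043, 0.0312], 0.67), ([0.5974, 0.1622, 0.1217], 0.42)] [([0.5953, 0.1593, 0.086], 0.65)]
```

The hammer is home at (0.597, 0.162), so I'll lift away.

{"op": "carry_out", "data": {
  "series": [
    [[-1,0,0,-20,0,0,0],[-1,0,0,-60,0,0,0],[-1,0,0,-100,0,0,0],[-1,0,0,-100,0,0,0],[-1,0,0,-100,0,0,0],[-1,0,0,-100,0,0,0],[-1,0,0,-100,0,0,0],[-1,0,0,-100,0,0,0]]
  ]
}}

```text
time_s: 18.5
tcp_pos: [0.578, 0.0318, 0.1955]
ee_rot: [-3.14, -0.002, 2.406]
wrist_force: [-0.1, -0.4, -0.2]
finger_gap: 0.0
grasp_force: 0.0
```

```bash
python3 -c "
from h import *
b,d=imaging.camera('side');cv2.imwrite('pics/c3.png',cv2.resize(b[80:280,150:350],None,fx=2.5,fy=2.5));print(force())"
```

```text
(18.55, [0.5782, 0.0317, 0.1957], [-3.14, -0.002, 2.406], [0.54, -0.64, 0.68], 0.0)
```

View pics/c3.png

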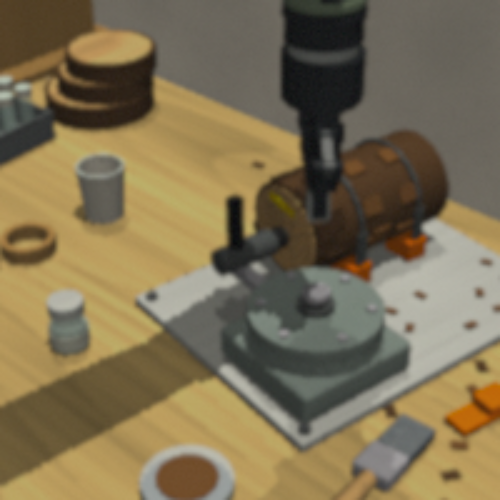

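The picture shows the hammer resting on the log (handle at (235,220)), the plunger up at (316,297) and the gripper clear.

```bash
python3 -c "
from bench import manip
print(manip.hand_in())"
```

```text
the job is handed in; nothing more can be done
None
```

The tap reading is done and handed in: the sear caught at about 1.0 rad and held the hammer alone, and pressing the plunger sent it back to rest on the log, with the plunger up and the arm clear; no verdict was returned.

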